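# Present a shift lever over the inspection nest

### The job

Swing the electric screwdriver on its hinged arm out from over the white inspection nest, away from the crate, until it is practically at its end stop, and leave it there. Then take the shift lever with the keyed base (square with a narrower nose, not the round one) out of the blue crate, carry it over the guard rail without touching the rail, and hold it upright about 15 mm above the nest's top, lined up with the pocket of the same outline so that it could be lowered straight in, so the window in the nest can view its underside. It must never touch the nest; the program finishes while holding it there, motionless, and all other things stay where they are.

Things in the scene. Friction and masses are not known exactly. Their poses are not given: they have to be found in the camera images.
- swing_arm (a joint): angle of the screwdriver arm about the stand's upright axis, rad. 0: arm points along the stand's -x (to the robot); grows anticlockwise from above: the driver moves towards -y, away from the crate. Stops at -0.3 and 1.0. Starts over the nest (-0.12 to 0.2), light friction (0.12 N m), stays where left.
- driver_top (a point): centre of the top end of the electric screwdriver hanging upright in the arm's end, 220 mm from the hinge axis: black round body 36 mm across, top at z = 0.32, graspable down to an aluminium clamp (54 mm across, top at z = 0.222); its bit ends at z = 0.075. The arm bar (22 wide) is at z = 0.19 to 0.22.
- hinge (a point): point on the hinge axis of the stand (upright steel post 30 mm across, 260 tall, on a 100 mm square foot), at z = 0.2. The point's axes are the stand's.
- lever: the right lever, black, about 150 g: base plate 8 mm thick, square part x = -40 to 16, y = -30 to 30 mm, nose x = 16 to 56, y = -18 to 18 mm; upright stem 24 (x) x 16 (y) mm, top 95 mm above the underside, foot rib 19 mm high. Origin: underside, on the stem axis, near the centre of mass; x to the nose, z up. Stands upright in the crate, nose roughly away from the robot, like the pocket.
- lever_nose (a point): middle of the nose's end edge on the lever's underside, 56 mm from the lever's origin along its x.
- nest_mouth (a point): the pocket's reference point in the plane of the nest's top face (z = 0.05): the lever's origin belongs straight above it and the lever's x along its x. z up. The pocket is the outline of the lever's base with 2 mm of play, 10 mm deep, grey floor.
- nest: white plastic block, top 50 mm high, from x = -65 to 85 mm and y = -55 to 55 mm in its own axes, with the pocket and a glass window in its top; fixed. Origin: underside, straight below nest_mouth.
- crate: blue open crate 300 (x) x 200 (y) x 120 mm tall, walls and floor 5 mm, fixed. Origin: centre of its underside.
- rail: aluminium guard rail between crate and nest: a bar 400 (x) x 30 (y) mm on two feet, top 140 mm high, fixed. Origin: on the table under its middle.
- round_lever: a shift lever with the same stem but a plain round base plate (76 mm across); stands in the crate beside the right one; not wanted. Origin: centre of its underside.
- gauge_pin: steel pin, 26 mm across, 50 tall, standing on the table; leave alone. Origin: centre of its underside.
- tape_roll: paper-coloured ring 84 mm across, 25 tall, lying on the table; leave alone. Origin: centre of its underside.
- screw_tray: grey open tray of screws 100 x 75 x 30 mm; leave alone. Origin: centre of its underside.
- small_driver: hand screwdriver lying on the table; leave alone. Origin: on the table under it.
- shift_knob: black shift knob, 48 mm across, 55 tall; leave alone. Origin: centre of its underside.
Mind the look-alikes: they are no part of the job. Leave any brown or pink look-alike of the lever alone.

How it is judged:
By the outcome, as a careful person would: the job done as asked, in the order asked, and still so for the second after the job is handed in, while the arm keeps its last pose, push and grip.
It also fails if it takes over 64 s, if anything falls off the work surface, if the arm or the gripper's body presses on something with over 40 N, if the wrist force passes 120 N, or if a joint passes its speed limit or range.

### The arm

A 6-joint arm with a two-finger parallel gripper is mounted at the origin on the work surface. World frame = base frame: x ahead of the robot, y to its left, z up, the work surface at z = 0. Lengths are in m, angles in rad, forces in N, time in s.
With the tool pointing down it reaches from about 0.35 to 0.8 m from the base axis. Payload 7.3 kg.
Tool frame: the origin (TCP) lies at the very end of the fingers, on their centre line; the grasp point (between the pads) lies 19 mm behind it; z points along the fingers, y is the line along which they close (so a half turn about z gives the same grasp; the last joint's range is limited). The gripper opens to 85 mm and grips with 20 to 120 N. Pads are 22 mm wide; open, the fingers measure 114 mm over their backs; the gripper's body (76 mm by 85 mm) begins 54 mm behind the grasp point. The pads swing forward as they close: fully open they stand 13 mm farther back than shut.
Start: joints at [-1.456, 0.342, 1.524, -0, 1.275, -0.146], TCP at [0.135, -0.507, 0.231] pointing down, gripper open.
Joint ranges: [-2.53, 2.53], [-0.77, 2.02], [0.04, 2.7], [-1, 4.14], [0.28, 2.66], [-3.11, 3.11]. Speed limits (rad/s): [2.57, 2.57, 3.14, 3.14, 3.14, 3.14].

### API

Orientations are given as a unit quaternion [w, x, y, z].
In Python, from plant import env gives the robot as it stands.
- The arm moves only by the tool servo_tool, never from a script. Its argument "motion" is a list of rows, each an object with "dp": the shift along the tool's x, y, z in normalised numbers (1 is 500 mm), a list of three; "turn": the turn, a rotation vector about the tool's x, y, z in shares of 60 degrees (1.0 is 60 degrees), a list of three; "claw": the finger opening in mm, from 0 to 85.4. In form: [{"dp": [tx, ty, tz], "turn": [wx, wy, wz], "claw": claw}, ...]. A call has 1 to 12 rows; each row is the pose to reach, as a shift and turn from the pose commanded when the call began, along the tool's axes at that moment; what a row does not reach only later rows make up. A row lasts 1/10 s, in which the tool goes at most 50 mm and 8.59 degrees, less where a joint would pass 70% of its speed; a pose out of reach is approached as far as the arm can. No shift or turn number may pass 1 either way. A call with a gripper value outside its range is refused whole. The fingers move at their own pace and stop on an object; "force" is the grip in N (left out, the last holds). Time passes only in rows, so rows that repeat a pose let the fingers close. It gives the time, the measured TCP pose, the force, the opening and the grip force at its end, in the units of the state.
- env.state(): the state, without advancing time (a new reading comes with each control period).
- env.get_image(name): name is "scene" or "side" or "wrist"; returns a dict with "img" (384x512x3 uint8, blue, green, red), "fx", "fy", "cx", "cy" (pixels), "world_to_cam" (4x4, takes a point from world to camera coordinates); the wrist camera has in their place "mount" (4x4, takes a point from camera to tool coordinates, whose origin is the TCP and whose axes are the flange's). Camera axes: x right, y down, z forward; pixel columns grow to the right and rows downward; lengths in m; the calibration is good to about 2 mm. The wrist camera is an equidistant fisheye: a pixel r from the principal point sees the ray r / f radians off the axis. A picture is of the moment at which its call begins: read the wrist's pose just before it. There is no depth.
- env.sign_off(): hands the job in; it is judged then, once.
The state is a dict: "clock": time; "joints": joint angles; "qd": joint speeds; "joint_torque": joint torques, N m; "ee_pos": TCP position; "tool_rot": TCP orientation; "wrist_force": force on the tool from outside, world axes, zero at the start; "wrist_torque": the same for the moment, N m; "gripper_width": finger opening in m; "finger_force": force on a finger pad.
Only numpy, scipy, OpenCV 4.12 (cv2) and the standard library are available. Lean on these libraries where they do the work, as an engineer would, in place of code of your own. Each camera call takes 0.05 s, during which the arm holds its last target. There are 200 camera calls.

## Working session

There is one attempt and no reset: what is moved stays moved. The work goes in short steps, Python scripts to look and compute and a tool call to move; the robot and the scene stay as the last step left them, time stands still between calls to the robot, and variables do not carry over. Pictures are saved under pics/ and viewed, at most 10 in all, crops included, and the job is handed in when it is done.

Besides the shell and the picture viewer there is one more tool, called after "Emit:" in YAML: its name, and indented under it one key for each argument. servo_tool: Moves the arm, as the interface text tells. Its arguments: {"type":"object","properties":{"motion":{"type":"array"},"force":{"type":"number"}},"required":["motion"]}

```bash
mkdir -p pics; ls; cat > h.py <<'E'
import numpy as np, cv2
from scipy.spatial.transform import Rotation as R
from plant import env
def ray(im,u,v):
    W=np.array(im["world_to_cam"]); d=W[:3,:3].T@np.array([(u-im["cx"])/im["fx"],(v-im["cy"])/im["fy"],1.]); o=-W[:3,:3].T@W[:3,3]
    return o,d
def onz(im,u,v,z):
    o,d=ray(im,u,v); return o+d*(z-o[2])/d[2]
def proj(im,p):
    W=np.array(im["world_to_cam"]); c=W[:3,:3]@np.array(p)+W[:3,3]; return im["fx"]*c[0]/c[2]+im["cx"],im["fy"]*c[1]/c[2]+im["cy"]
E
python3 - <<'E'
from h import *
import pickle
s=env.state();print(s)
ims={n:env.get_image(n) for n in("scene","side","wrist")}
pickle.dump((s,ims),open("first.pkl","wb"))
for n,i in ims.items(): print(n,{k:np.round(v,3).tolist() for k,v in i.items() if k!="img"})
cv2.imwrite("pics/a.png",cv2.resize(ims["scene"]["img"],(800,600),interpolation=cv2.INTER_CUBIC))
cv2.imwrite("pics/b.png",cv2.resize(ims["side"]["img"],(800,600),interpolation=cv2.INTER_CUBIC))
E
```

```text
pics
{'clock': 0.0, 'joints': array([-1.45596576e+00,  3.42737887e-01,  1.52502164e+00,  5.46128345e-06,
        1.27538214e+00, -1.45980679e-01]), 'qd': array([ 0.00069796,  0.00014524, -0.00016881,  0.00161745, -0.00094555,
       -0.00161655]), 'joint_torque': array([-2.76078979e-03, -4.33684981e+01, -2.46016127e+01, -3.80451447e-04,
        7.69160280e-03,  1.47785153e-05]), 'ee_pos': array([ 0.13536574, -0.50683744,  0.23061647]), 'tool_rot': array([-7.74374405e-04,  9.91509036e-01,  1.30035502e-01,  1.46739556e-05]), 'wrist_force': array([ 0.10288734, -0.09744609, -0.16918123]), 'wrist_torque': array([-0.05323244, -0.01695456,  0.07917363]), 'finger_force': 0.0, 'gripper_width': 0.08544653374570686}
scene {'fx': 383.516, 'fy': 383.516, 'cx': 256.083, 'cy': 187.786, 'world_to_cam': [[-0.123, 0.992, 0.023, -0.006], [0.575, 0.09, -0.813, -0.131], [-0.809, -0.086, -0.582, 1.796], [0.0, 0.0, 0.0, 1.0]]}
side {'fx': 390.693, 'fy': 390.693, 'cx': 263.594, 'cy': 188.406, 'world_to_cam': [[-0.699, -0.715, -0.001, 0.388], [-0.369, 0.363, -0.856, 0.357], [0.612, -0.598, -0.517, 1.064], [0.0, 0.0, 0.0, 1.0]]}
wrist {'fx': 297.319, 'fy': 297.319, 'cx': 257.387, 'cy': 190.567, 'mount': [[0.001, -0.954, -0.3, 0.076], [1.0, 0.001, 0.001, 0.0], [-0.001, -0.3, 0.954, -0.142], [0.0, 0.0, 0.0, 1.0]]}
```

View pics/a.png

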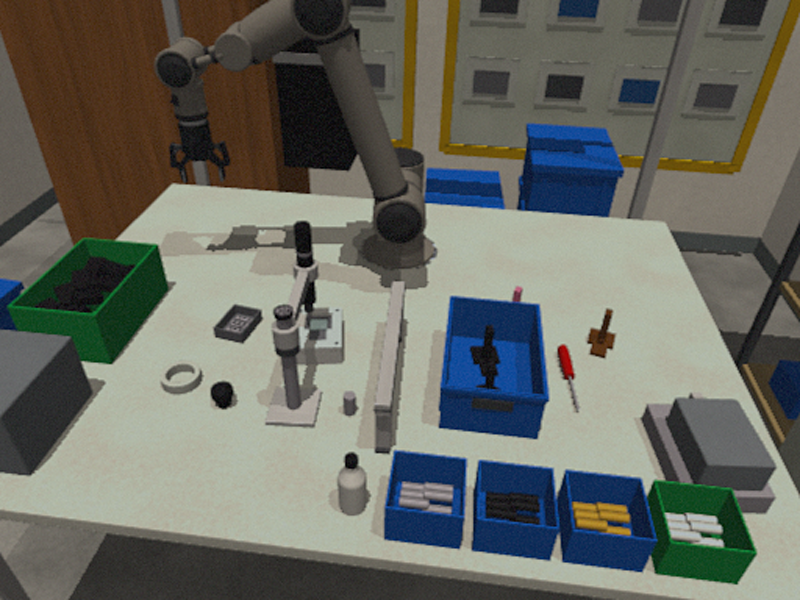

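View pics/b.png

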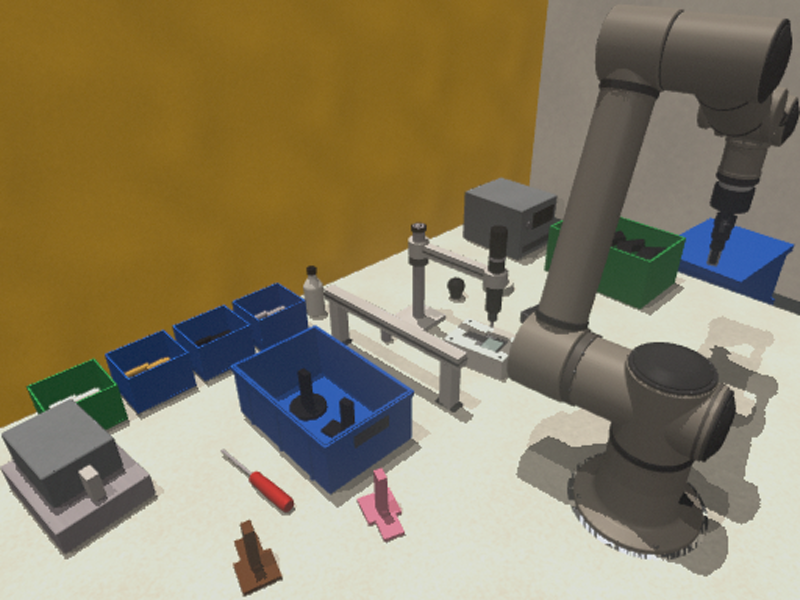

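The scene view shows the driver top at (303,228), the post top at (284,312), the nest at (323,332), and the rail from (398,285) to (384,440). The crate is at (493,365), with two black levers at (487,345) and (490,370).

Candidates for the lever in the side view:
- Black with an angular foot at (345,410)
- Black with a round base at (308,385), which is the round lever
- Brown at (257,560)
- Pink at (382,500)
- Shift knob at (456,287)

I choose the black one at side (345,410), which is scene (487,345), and check it in a crop.

```bash
python3 - <<'E'
from h import *
import pickle
s,ims=pickle.load(open("first.pkl","rb"))
a=ims["scene"]["img"][182:282,275:355]; b=ims["side"]["img"][205:320,140:270]; c=ims["scene"]["img"][135:275,160:262]
f=lambda x,h:cv2.resize(x,(int(x.shape[1]*h/x.shape[0]),h),interpolation=cv2.INTER_CUBIC)
r=lambda x:np.clip(x.astype(float)*2.0,0,255).astype(np.uint8)
top=np.hstack([r(f(a,300)),r(f(b,300))]); d=ims["side"]["img"][135:260,250:340]; bot=np.hstack([f(c,290),f(d,290)])
W=max(top.shape[1],bot.shape[1]); P=lambda x:np.pad(x,((0,0),(0,W-x.shape[1]),(0,0)))
o=np.vstack([P(top),P(bot)]);print(o.shape,[f(x,300).shape for x in(a,b)],[f(x,290).shape for x in(c,d)])
cv2.imwrite("pics/c.png",o)
E
```

```text
(590, 579, 3) [(300, 240, 3), (300, 339, 3)] [(290, 211, 3), (290, 208, 3)]
```

View pics/c.png

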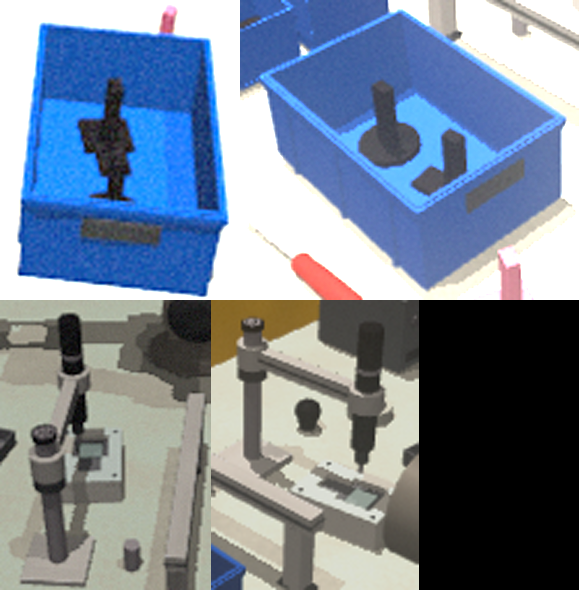

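The crop confirms it: the keyed lever is the one nearer the robot, with its stem top at scene (313,209) and side (222,257) in raw pixels. The round lever is farther from the robot.

```bash
cat >> h.py <<'E'
def tri(rs):
    A=np.zeros((3,3));b=np.zeros(3)
    for o,d in rs:
        d=d/np.linalg.norm(d);M=np.eye(3)-np.outer(d,d);A+=M;b+=M@o
    return np.linalg.solve(A,b)
E
python3 - <<'E'
from h import *
import pickle
s,ims=pickle.load(open("first.pkl","rb"))
A,B=ims["scene"],ims["side"]
def pt(n,a,b,z):
    print(n,"tri",tri([ray(A,*a),ray(B,*b)]).round(3),"scene",onz(A,*a,z).round(3),"side",onz(B,*b,z).round(3))
pt("driver",(193.3,144),(318.5,147),.32)
pt("hinge",(181,198.5),(267.7,145),.262)
pt("lever",(313.3,209.3),(222.4,257),.10)
pt("round",(313.3,238),(195,237),.10)
print("base L/R corners of lever (scene crop)",onz(A,275+80/3,182+122/3,.013).round(3),onz(A,275+130/3,182+120/3,.013).round(3))
C=lambda u,v:(160+u/2.07,135+(v-300)/2.07)
for n,u,v,z in[("railfar",196,395,.14),("railnear",174,558,.14),("nestTR",123,430,.05),("nestBR",124,476,.05),("pin",132,543,.05)]:print(n,onz(A,*C(u,v),z).round(3))
D=lambda u,v:(140+(u-240)/2.609,205+v/2.609)
for n,u,v in[("crL",263,77),("crTop",401,15),("crR",563,122),("crBot",417,210)]:print(n,onz(B,*D(u,v),.12).round(3))
for n,u,v in[("a",38,25),("b",208,28),("c",228,220),("d",22,205)]:print(n,onz(A,275+u/3,182+v/3,.12).round(3))
E
```

```text
driver tri [ 0.453 -0.152  0.317] scene [ 0.455 -0.152  0.32 ] side [ 0.447 -0.142  0.32 ]
hinge tri [ 0.67  -0.136  0.257] scene [ 0.674 -0.136  0.262] side [ 0.661 -0.125  0.262]
lever tri [0.458 0.263 0.099] scene [0.459 0.263 0.1  ] side [0.456 0.264 0.1  ]
round tri [0.597 0.262 0.092] scene [0.607 0.263 0.1  ] side [0.588 0.266 0.1  ]
base L/R corners of lever (scene crop) [0.434 0.229 0.013] [0.421 0.291 0.013]
railfar [0.375 0.044 0.14 ]
railnear [0.77  0.064 0.14 ]
nestTR [ 0.379 -0.089  0.05 ]
nestBR [ 0.507 -0.062  0.05 ]
pin [ 0.663 -0.018  0.05 ]
crL [0.675 0.373 0.12 ]
crTop [0.665 0.18  0.12 ]
crR [0.372 0.179 0.12 ]
crBot [0.378 0.375 0.12 ]
a [0.388 0.167 0.12 ]
b [0.362 0.373 0.12 ]
c [0.688 0.372 0.12 ]
d [0.697 0.169 0.12 ]
```

```bash
cat >> h.py <<'E'
def rel(targets,s=None):
    """world (x,y,z,yaw deg), tool down -> dp mm, turn deg in the present tool frame; yaw = heading of tool x"""
    s=s or env.state(); q=s["tool_rot"]; T=R.from_quat([q[1],q[2],q[3],q[0]]); p=s["ee_pos"]
    print("yaw",np.degrees(np.arctan2(*T.as_matrix()[1::-1,0])).round(2),"pos",(p*1e3).round(1),"F",s["wrist_force"].round(1),"t",round(s["clock"],2),"w",round(s["gripper_width"],4))
    for x,y,z,w in targets:
        G=R.from_euler("z",w,degrees=True)*R.from_quat([1,0,0,0])
        print((T.inv().apply(np.array([x,y,z])-p)*1e3).round(1),(T.inv()*G).as_rotvec(degrees=True).round(2))
E
python3 -c "
from h import *
rel([(.24,-.39,.38,10),(.35,-.27,.40,6),(.453,-.152,.40,4.3),(.453,-.152,.272,4.3)])"
```

```text
yaw 14.94 pos [ 135.4 -506.9  230.8] F [ 0.1 -0.1  0.6] t 0.15 w 0.0855
[ 131.3  -86.2 -149.1] [-0.07 -0.01  4.94]
[ 268.5 -173.8 -169. ] [-0.07 -0.01  8.94]
[ 398.4 -261.2 -168.8] [-0.07 -0.   10.64]
[ 398.4 -261.1  -40.8] [-0.07 -0.   10.64]
```

The manual's scale: shifts go in shares of 500 mm and turns go in shares of 60 degrees. Converting my numbers, 398 mm / 500 = 0.796, -261 mm / 500 = -0.522, 10.6 degrees / 60 = 0.1767.

Emit:
servo_tool:
  motion:
    - {"dp": [0.04,-0.03,-0.1],"turn": [0,0,0.0333],"claw": 85}
    - {"dp": [0.09,-0.06,-0.19],"turn": [0,0,0.0667],"claw": 85}
    - {"dp": [0.16,-0.1,-0.25],"turn": [0,0,0.1],"claw": 85}
    - {"dp": [0.24,-0.15,-0.29],"turn": [0,0,0.1333],"claw": 85}
    - {"dp": [0.32,-0.2,-0.32],"turn": [0,0,0.1767],"claw": 85}
    - {"dp": [0.4,-0.26,-0.338],"turn": [0,0,0.1767],"claw": 85}
    - {"dp": [0.48,-0.314,-0.338],"turn": [0,0,0.1767],"claw": 85}
    - {"dp": [0.56,-0.366,-0.338],"turn": [0,0,0.1767],"claw": 85}
    - {"dp": [0.64,-0.42,-0.338],"turn": [0,0,0.1767],"claw": 85}
    - {"dp": [0.72,-0.472,-0.338],"turn": [0,0,0.1767],"claw": 85}
    - {"dp": [0.796,-0.522,-0.338],"turn": [0,0,0.1767],"claw": 85}
    - {"dp": [0.796,-0.522,-0.338],"turn": [0,0,0.1767],"claw": 85}

```text
clock: 1.35
ee_pos: [0.4552, -0.1481, 0.3996]
tool_rot: [-0.001, 0.999, 0.041, 0.0]
wrist_force: [0.0, -1.3, -0.8]
gripper_width: 0.085
finger_force: 0.0
```

```bash
cat >> h.py <<'E'
def wcam(im,s):
    q=s["tool_rot"];T=np.eye(4);T[:3,:3]=R.from_quat([q[1],q[2],q[3],q[0]]).as_matrix();T[:3,3]=s["ee_pos"];return T@np.array(im["mount"])
def wz(im,s,u,v,z):
    M=wcam(im,s);a=np.array([u-im["cx"],v-im["cy"]]);r=np.hypot(*a);t=r/im["fx"];d=M[:3,:3]@np.array([*(a/max(r,1e-9)*np.sin(t)),np.cos(t)]);return M[:3,3]+d*(z-M[2,3])/d[2]
def wproj(im,s,p):
    c=np.linalg.inv(wcam(im,s))@np.array([*p,1]);t=np.arctan2(np.hypot(c[0],c[1]),c[2]);a=c[:2]/np.hypot(c[0],c[1]);return a*t*im["fx"]+[im["cx"],im["cy"]]
E
python3 - <<'E'
from h import *
import pickle
s=env.state();im=env.get_image("wrist");pickle.dump((s,im),open("w1.pkl","wb"))
rel([(.453,-.152,.272,4.3)],s)
print(wproj(im,s,[.453,-.152,.32]),wproj(im,s,[.67,-.136,.26]))
cv2.imwrite("pics/d.png",cv2.resize(im["img"],(800,600)))
E
```

```text
yaw 4.74 pos [ 455.2 -148.1  399.6] F [ 0.  -1.3 -0.8] t 1.35 w 0.085
[ -2.5   4.  127.6] [-0.11 -0.01  0.44]
[261.21806372 201.5034224 ] [262.92666878 -35.76602295]
```

View pics/d.png

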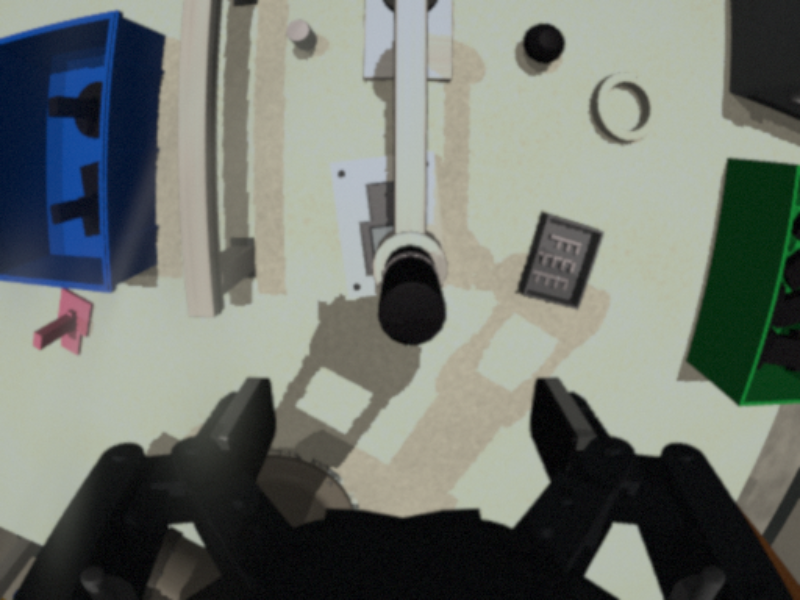

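The wrist view shows the driver top at (412,312), 2 mm from the prediction. I'm descending and gripping.

Scaled: 125 mm / 500 = 0.25, 110 mm / 500 = 0.22.

Emit:
servo_tool:
  motion:
    - {"dp": [-0.004,0.012,0.08],"turn": [0,0,0],"claw": 85}
    - {"dp": [-0.004,0.012,0.16],"turn": [0,0,0],"claw": 85}
    - {"dp": [-0.004,0.012,0.22],"turn": [0,0,0],"claw": 85}
    - {"dp": [-0.004,0.012,0.25],"turn": [0,0,0],"claw": 60}
    - {"dp": [-0.004,0.012,0.25],"turn": [0,0,0],"claw": 40}
    - {"dp": [-0.004,0.012,0.25],"turn": [0,0,0],"claw": 28}
    - {"dp": [-0.004,0.012,0.25],"turn": [0,0,0],"claw": 28}
    - {"dp": [-0.004,0.012,0.25],"turn": [0,0,0],"claw": 28}
    - {"dp": [-0.004,0.012,0.25],"turn": [0,0,0],"claw": 28}
    - {"dp": [-0.004,0.012,0.25],"turn": [0,0,0],"claw": 28}
  force: 20

```text
clock: 2.4
ee_pos: [0.4511, -0.1591, 0.2765]
tool_rot: [0.001, 0.999, 0.038, 0.001]
wrist_force: [-3.8, -1.4, 5.8]
gripper_width: 0.0354
finger_force: 22.5
```

```bash
python3 -c "
from h import *
s=env.state();print(s['finger_force'])
H=np.array([.67,-.136]);p=s['ee_pos'];d=p[:2]-H;r=np.hypot(*d);print(r)
# use radius .22: hinge along the bar heading
a0=np.arctan2(d[1],d[0]);H=p[:2]-.22*d/r
L=[(*(H+.22*np.array([np.cos(a0+np.radians(t)),np.sin(a0+np.radians(t))])),p[2],4.5+t) for t in range(5,61,5)]
rel(L,s)"
```

```text
22.517832219600677
0.22009231352320469
yaw 4.32 pos [ 451.1 -159.1  276.5] F [-3.8 -1.4  5.8] t 2.4 w 0.0354
[ 1.4 19.1  0. ] [ 0.1  -0.06 -5.18]
[ 4.5 38.1  0.1] [  0.1   -0.05 -10.18]
[ 9.2 56.7  0.1] [  0.11  -0.05 -15.18]
[15.5 74.8  0.1] [  0.11  -0.04 -20.18]
[23.4 92.3  0.2] [  0.11  -0.04 -25.18]
[ 32.7 109.1   0.2] [ 1.100e-01 -3.000e-02 -3.018e+01]
[ 43.5 125.    0.3] [ 1.200e-01 -3.000e-02 -3.518e+01]
[ 55.6 139.8   0.3] [ 1.200e-01 -2.000e-02 -4.018e+01]
[ 69.  153.6   0.3] [ 1.200e-01 -2.000e-02 -4.518e+01]
[ 83.5 166.1   0.4] [ 1.200e-01 -1.000e-02 -5.018e+01]
[ 99.1 177.4   0.4] [ 1.200e-01 -1.000e-02 -5.518e+01]
[115.6 187.2   0.4] [  0.12  -0.   -60.18]
```

Scaled: 153.6 mm / 500 = 0.3072, 139.8 mm / 500 = 0.2796, -45 degrees / 60 = -0.75.

Emit:
servo_tool:
  motion:
    - {"dp": [0.001,0.018,0],"turn": [0,0,-0.0417]}
    - {"dp": [0.0028,0.038,0],"turn": [0,0,-0.0833]}
    - {"dp": [0.009,0.076,0],"turn": [0,0,-0.1667]}
    - {"dp": [0.018,0.1134,0],"turn": [0,0,-0.25]}
    - {"dp": [0.031,0.1496,0],"turn": [0,0,-0.3333]}
    - {"dp": [0.0468,0.1846,0],"turn": [0,0,-0.4167]}
    - {"dp": [0.0654,0.218,0],"turn": [0,0,-0.5]}
    - {"dp": [0.087,0.25,0],"turn": [0,0,-0.5833]}
    - {"dp": [0.1112,0.2796,0],"turn": [0,0,-0.6667]}
    - {"dp": [0.138,0.3072,0],"turn": [0,0,-0.75]}
    - {"dp": [0.138,0.3072,0],"turn": [0,0,-0.75]}

```text
validation failed for argument at $.mo...
```

Rows need "claw".

Scaled: 153.6 mm / 500 = 0.3072, 139.8 mm / 500 = 0.2796, -45 degrees / 60 = -0.75.

Emit:
servo_tool:
  motion:
    - {"dp": [0.001,0.018,0],"turn": [0,0,-0.0417],"claw": 28}
    - {"dp": [0.0028,0.038,0],"turn": [0,0,-0.0833],"claw": 28}
    - {"dp": [0.009,0.076,0],"turn": [0,0,-0.1667],"claw": 28}
    - {"dp": [0.018,0.1134,0],"turn": [0,0,-0.25],"claw": 28}
    - {"dp": [0.031,0.1496,0],"turn": [0,0,-0.3333],"claw": 28}
    - {"dp": [0.0468,0.1846,0],"turn": [0,0,-0.4167],"claw": 28}
    - {"dp": [0.0654,0.218,0],"turn": [0,0,-0.5],"claw": 28}
    - {"dp": [0.087,0.25,0],"turn": [0,0,-0.5833],"claw": 28}
    - {"dp": [0.1112,0.2796,0],"turn": [0,0,-0.6667],"claw": 28}
    - {"dp": [0.138,0.3072,0],"turn": [0,0,-0.75],"claw": 28}
    - {"dp": [0.138,0.3072,0],"turn": [0,0,-0.75],"claw": 28}

```text
clock: 3.5
ee_pos: [0.533, -0.3089, 0.2764]
tool_rot: [0.002, 0.908, 0.418, 0.0]
wrist_force: [-3.0, -2.9, 6.1]
gripper_width: 0.0354
finger_force: 22.8
```

```bash
python3 -c "
from h import *
s=env.state();print(s['finger_force'])
p=s['ee_pos'];H=np.array([.6697,-.1365]);d=p[:2]-H;r=np.hypot(*d);a0=np.arctan2(d[1],d[0]);print(r,a0+np.pi*(a0<0),'bar',np.degrees(a0)+180)
L=[(*(H+.22*np.array([np.cos(a0+np.radians(t)),np.sin(a0+np.radians(t))])),p[2],49.3+t) for t in (0,2,4,6,8,10,12,14,16)]
rel(L,s)"
```

```text
22.75010347366333
0.22006960723254107 0.9003192598146414 bar 51.58449380172118
yaw 49.44 pos [ 533.  -308.9  276.4] F [-3.  -2.9  6.1] t 3.5 w 0.0354
[ 0.1 -0.  -0. ] [0.25 0.05 0.14]
[0.5 7.7 0. ] [ 0.24  0.06 -1.86]
[ 1.2 15.3  0.1] [ 0.24  0.06 -3.86]
[ 2.1 22.9  0.1] [ 0.24  0.06 -5.86]
[ 3.4 30.5  0.1] [ 0.24  0.07 -7.86]
[ 4.8 38.   0.2] [ 0.24  0.07 -9.86]
[ 6.6 45.5  0.2] [  0.24   0.08 -11.86]
[ 8.6 52.9  0.2] [  0.24   0.08 -13.86]
[10.9 60.3  0.2] [  0.24   0.08 -15.86]
```

Scaled: 15.3 mm / 500 = 0.0306, 7.7 mm / 500 = 0.0154, -4 degrees / 60 = -0.0667.

Emit:
servo_tool:
  motion:
    - {"dp": [0.0004,0.0076,0],"turn": [0,0,-0.0167],"claw": 28}
    - {"dp": [0.001,0.0154,0],"turn": [0,0,-0.0333],"claw": 28}
    - {"dp": [0.0016,0.023,0],"turn": [0,0,-0.05],"claw": 28}
    - {"dp": [0.0024,0.0306,0],"turn": [0,0,-0.0667],"claw": 28}
    - {"dp": [0.0024,0.0306,0],"turn": [0,0,-0.0667],"claw": 28}

```text
clock: 4.0
ee_pos: [0.5442, -0.3174, 0.2764]
tool_rot: [0.002, 0.894, 0.449, -0.0]
wrist_force: [-3.0, -4.9, 4.4]
gripper_width: 0.0354
finger_force: 22.6
```

Scaled: 3.8 mm / 500 = 0.0076, 2 mm / 500 = 0.004, -1 degrees / 60 = -0.0167.

Emit:
servo_tool:
  motion:
    - {"dp": [0,0.004,0],"turn": [0,0,-0.0083],"claw": 28}
    - {"dp": [0.0004,0.0076,0],"turn": [0,0,-0.0167],"claw": 28}
    - {"dp": [0.0004,0.0076,0],"turn": [0,0,-0.0167],"claw": 28}

```text
clock: 4.3
ee_pos: [0.5472, -0.3195, 0.2765]
tool_rot: [0.002, 0.89, 0.456, -0.0]
wrist_force: [-2.4, -6.1, 3.9]
gripper_width: 0.0355
finger_force: 22.5
```

Scaled: 4 mm / 500 = 0.008, 2 mm / 500 = 0.004, -1 degrees / 60 = -0.0167.

Emit:
servo_tool:
  motion:
    - {"dp": [0,0.004,0],"turn": [0,0,-0.0083],"claw": 28}
    - {"dp": [0,0.008,0],"turn": [0,0,-0.0167],"claw": 28}
    - {"dp": [0,0.008,0],"turn": [0,0,-0.0167],"claw": 28}

```text
clock: 4.6
ee_pos: [0.5505, -0.3217, 0.2765]
tool_rot: [0.002, 0.886, 0.464, -0.0]
wrist_force: [-2.3, -5.3, 5.0]
gripper_width: 0.0355
finger_force: 22.5
```

Scaled: 4 mm / 500 = 0.008, 2 mm / 500 = 0.004, -1 degrees / 60 = -0.0167.

Emit:
servo_tool:
  motion:
    - {"dp": [0,0.004,0],"turn": [0,0,-0.0083],"claw": 28}
    - {"dp": [0,0.008,0],"turn": [0,0,-0.0167],"claw": 28}
    - {"dp": [0,0.008,0],"turn": [0,0,-0.0167],"claw": 28}

```text
clock: 4.9
ee_pos: [0.5538, -0.3238, 0.2765]
tool_rot: [0.002, 0.882, 0.472, -0.0]
wrist_force: [-1.7, -4.9, 4.4]
gripper_width: 0.0353
finger_force: 22.5
```

Scaled: 4 mm / 500 = 0.008, 2 mm / 500 = 0.004, -1 degrees / 60 = -0.0167.

Emit:
servo_tool:
  motion:
    - {"dp": [0,0.004,0],"turn": [0,0,-0.0083],"claw": 28}
    - {"dp": [0,0.008,0],"turn": [0,0,-0.0167],"claw": 28}
    - {"dp": [0,0.008,0],"turn": [0,0,-0.0167],"claw": 28}

```text
clock: 5.2
ee_pos: [0.5572, -0.326, 0.2764]
tool_rot: [0.002, 0.878, 0.48, 0.0]
wrist_force: [-1.2, -5.7, 3.8]
gripper_width: 0.035
finger_force: 22.5
```

Scaled: 4 mm / 500 = 0.008, 2 mm / 500 = 0.004, -1 degrees / 60 = -0.0167.

Emit:
servo_tool:
  motion:
    - {"dp": [0,0.004,0],"turn": [0,0,-0.0083],"claw": 28}
    - {"dp": [0,0.008,0],"turn": [0,0,-0.0167],"claw": 28}
    - {"dp": [0,0.008,0],"turn": [0,0,-0.0167],"claw": 28}

```text
clock: 5.5
ee_pos: [0.5607, -0.328, 0.2765]
tool_rot: [0.002, 0.873, 0.487, 0.0]
wrist_force: [-1.8, -5.2, 5.8]
gripper_width: 0.0356
finger_force: 22.6
```

Scaled: 4 mm / 500 = 0.008, 2 mm / 500 = 0.004, -1 degrees / 60 = -0.0167.

Emit:
servo_tool:
  motion:
    - {"dp": [0,0.004,0],"turn": [0,0,-0.0083],"claw": 28}
    - {"dp": [0,0.008,0],"turn": [0,0,-0.0167],"claw": 28}
    - {"dp": [0,0.008,0],"turn": [0,0,-0.0167],"claw": 28}

```text
clock: 5.8
ee_pos: [0.5641, -0.3299, 0.2764]
tool_rot: [0.002, 0.869, 0.495, 0.0]
wrist_force: [-1.5, -5.2, 5.4]
gripper_width: 0.0354
finger_force: 22.5
```

Scaled: 4 mm / 500 = 0.008, 2 mm / 500 = 0.004, -1 degrees / 60 = -0.0167.

Emit:
servo_tool:
  motion:
    - {"dp": [0,0.004,0],"turn": [0,0,-0.0083],"claw": 28}
    - {"dp": [0,0.008,0],"turn": [0,0,-0.0167],"claw": 28}
    - {"dp": [0,0.008,0],"turn": [0,0,-0.0167],"claw": 28}

```text
clock: 6.1
ee_pos: [0.566, -0.3308, 0.2763]
tool_rot: [-0.001, 0.864, 0.503, -0.001]
wrist_force: [-8.7, 0.8, 7.6]
gripper_width: 0.0357
finger_force: 22.7
```

The rise in tangential force shows the stop has been reached. I'm releasing and going up.

Emit:
servo_tool:
  motion:
    - {"dp": [0,-0.002,0],"turn": [0,0,0],"claw": 45}
    - {"dp": [0,-0.002,0],"turn": [0,0,0],"claw": 60}
    - {"dp": [0,-0.002,0],"turn": [0,0,0],"claw": 85}
    - {"dp": [0,-0.002,0],"turn": [0,0,0],"claw": 85}
    - {"dp": [0,-0.002,0],"turn": [0,0,0],"claw": 85}
    - {"dp": [0,-0.002,-0.06],"turn": [0,0,0],"claw": 85}
    - {"dp": [0,-0.002,-0.14],"turn": [0,0,0],"claw": 85}
    - {"dp": [0,-0.002,-0.23],"turn": [0,0,0],"claw": 85}
    - {"dp": [0,-0.002,-0.23],"turn": [0,0,0],"claw": 85}

```text
clock: 7.0
ee_pos: [0.5674, -0.3309, 0.3979]
tool_rot: [0.006, 0.864, 0.503, 0.003]
wrist_force: [0.8, -0.2, 0.7]
gripper_width: 0.0851
finger_force: 0.0
```

```bash
python3 -c "
from h import *
rel([(.5,-.22,.4,45),(.44,-.10,.40,30),(.42,0,.40,10)])"
```

```text
yaw 60.36 pos [ 567.4 -330.9  397.9] F [ 0.8 -0.2  0.7] t 7.0 w 0.0851
[  63.1 -113.4   -3.7] [ 7.700e-01 -1.000e-02  1.536e+01]
[ 137.7 -224.9   -5.3] [ 0.77 -0.11 30.36]
[ 214.7 -291.7   -6.3] [ 0.75 -0.25 50.36]
```

```bash
python3 -c "
from h import *
rel([(.5,-.13,.4,4)])"
```

```text
yaw 60.36 pos [ 567.4 -330.9  397.9] F [ 0.8 -0.2  0.7] t 7.0 w 0.0851
[ 141.3 -157.9   -4.4] [ 0.74 -0.29 56.36]
```

Scaled: -158 mm / 500 = -0.316, 141 mm / 500 = 0.282, 56.4 degrees / 60 = 0.94.

Emit:
servo_tool:
  motion:
    - {"dp": [0.04,-0.044,-0.008],"turn": [0.0117,0,0.1333],"claw": 85}
    - {"dp": [0.08,-0.088,-0.008],"turn": [0.0117,0,0.2667],"claw": 85}
    - {"dp": [0.12,-0.134,-0.008],"turn": [0.0117,0,0.4],"claw": 85}
    - {"dp": [0.16,-0.18,-0.008],"turn": [0.0117,0,0.5333],"claw": 85}
    - {"dp": [0.2,-0.224,-0.008],"turn": [0.0117,0,0.6667],"claw": 85}
    - {"dp": [0.24,-0.27,-0.008],"turn": [0.0117,-0.0033,0.8],"claw": 85}
    - {"dp": [0.282,-0.316,-0.008],"turn": [0.0117,-0.005,0.94],"claw": 85}
    - {"dp": [0.282,-0.316,-0.008],"turn": [0.0117,-0.005,0.94],"claw": 85}
    - {"dp": [0.282,-0.316,-0.008],"turn": [0.0117,-0.005,0.94],"claw": 85}
    - {"dp": [0.282,-0.316,-0.008],"turn": [0.0117,-0.005,0.94],"claw": 85}

```text
clock: 8.0
ee_pos: [0.499, -0.1303, 0.394]
tool_rot: [-0.004, 0.999, 0.035, -0.005]
wrist_force: [-0.2, -0.1, -0.8]
gripper_width: 0.0851
finger_force: 0.0
```

```bash
python3 - <<'E'
from h import *
import pickle
s=env.state();im=env.get_image("wrist");pickle.dump((s,im),open("w2.pkl","wb"))
rel([(.5,.25,.42,4)],s)
# rectified top-down view of plane z=.05: 2px/mm, up = +x, left = +y
X,Y=np.meshgrid(np.arange(.36,.58,.0005)[::-1],np.arange(-.22,.02,.0005)[::-1],indexing="ij")
M=np.linalg.inv(wcam(im,s));P=np.stack([X,Y,np.full_like(X,.05),np.ones_like(X)],-1)@M.T
r=np.hypot(P[...,0],P[...,1]);t=np.arctan2(r,P[...,2])*im["fx"]
mp=np.float32(np.stack([P[...,0]/r*t+im["cx"],P[...,1]/r*t+im["cy"]],-1))
rect=cv2.remap(im["img"],mp,None,cv2.INTER_CUBIC);np.save("rect.npy",rect)
print(rect.shape)
cv2.imwrite("pics/e.png",rect)
E
```

```text
yaw 4.01 pos [ 499.  -130.3  394. ] F [-0.2 -0.1 -0.8] t 8.0 w 0.0851
[  27.3 -379.5  -23.4] [-0.44  0.58  0.01]
(440, 480, 3)
```

View pics/e.png

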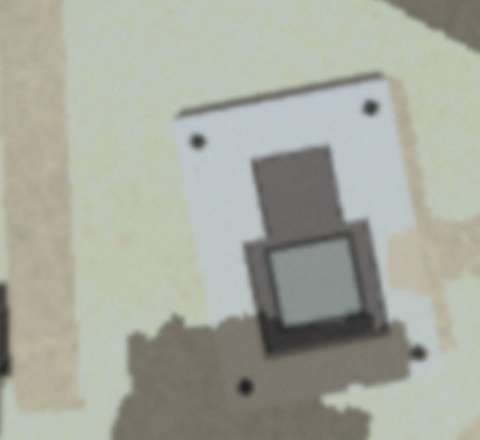

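The rectified picture has up as +x, left as +y and 0.5 mm/px. It shows the nest's screws at (197,141), (370,107), (418,353) and (245,386), giving a yaw of about 11.1°. The pocket's nose end is at (290,152), so the mouth is near (0.447, -0.136). Next I look into the crate.

Scaled: -380 mm / 500 = -0.76, -370 mm / 500 = -0.74, 0.6 degrees / 60 = 0.01.

Emit:
servo_tool:
  motion:
    - {"dp": [0.008,-0.08,-0.02],"turn": [0,0,0],"claw": 85}
    - {"dp": [0.016,-0.176,-0.04],"turn": [-0.0067,0.01,0],"claw": 85}
    - {"dp": [0.024,-0.272,-0.046],"turn": [-0.0067,0.01,0],"claw": 85}
    - {"dp": [0.03,-0.368,-0.046],"turn": [-0.0067,0.01,0],"claw": 85}
    - {"dp": [0.036,-0.464,-0.046],"turn": [-0.0067,0.01,0],"claw": 85}
    - {"dp": [0.042,-0.56,-0.046],"turn": [-0.0067,0.01,0],"claw": 85}
    - {"dp": [0.048,-0.656,-0.046],"turn": [-0.0067,0.01,0],"claw": 85}
    - {"dp": [0.054,-0.74,-0.046],"turn": [-0.0067,0.01,0],"claw": 85}
    - {"dp": [0.054,-0.76,-0.046],"turn": [-0.0067,0.01,0],"claw": 85}
    - {"dp": [0.054,-0.76,-0.046],"turn": [-0.0067,0.01,0],"claw": 85}
    - {"dp": [0.054,-0.76,-0.046],"turn": [-0.0067,0.01,0],"claw": 85}

```text
clock: 9.15
ee_pos: [0.5004, 0.25, 0.4196]
tool_rot: [-0.0, 0.999, 0.034, -0.0]
wrist_force: [-0.1, -0.0, 0.9]
gripper_width: 0.085
finger_force: 0.0
```

```bash
cat >> h.py <<'E'
def rectify(im,s,x0,x1,y0,y1,z,st=.0005):
    X,Y=np.meshgrid(np.arange(x1,x0,-st),np.arange(y1,y0,-st),indexing="ij")
    M=np.linalg.inv(wcam(im,s));P=np.stack([X,Y,np.full_like(X,z),np.ones_like(X)],-1)@M.T
    r=np.hypot(P[...,0],P[...,1]);t=np.arctan2(r,P[...,2])*im["fx"]
    return cv2.remap(im["img"],np.float32(np.stack([P[...,0]/r*t+im["cx"],P[...,1]/r*t+im["cy"]],-1)),None,cv2.INTER_CUBIC)
E
python3 - <<'E'
from h import *
import pickle
s=env.state();im=env.get_image("wrist");pickle.dump((s,im),open("w3.pkl","wb"))
rel([(.5,.25,.42,4)],s)
r=rectify(im,s,.36,.62,.15,.37,.013); q=rectify(im,s,.36,.62,.15,.37,.10)
g=lambda x:np.clip(x.astype(float)*1.6,0,255).astype(np.uint8)
cv2.imwrite("pics/f.png",g(np.hstack([r,q]))[:, :800]);print(r.shape)
E
```

```text
yaw 3.9 pos [500.4 250.  419.6] F [-0.1 -0.   0.9] t 9.15 w 0.085
[-0.4 -0.1 -0.4] [-0.   0.  -0.1]
(520, 440, 3)
```

View pics/f.png

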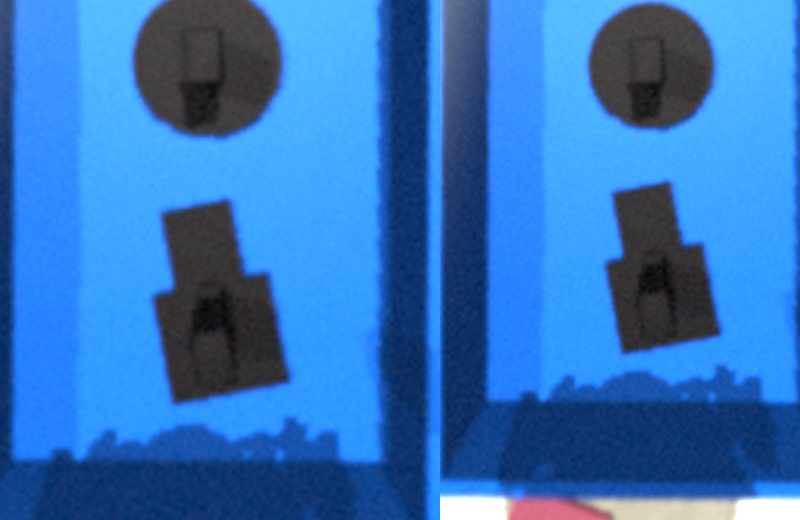

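The rectified crate view (left half, plane z=0.013) shows the keyed base with its nose end at (196,207) and back edge mid at (231,392). The round base is at (208,62). I'm refining the lever with its mask centroid.

```bash
python3 - <<'E'
from h import *
import pickle
s,im=pickle.load(open("w3.pkl","rb"))
r=rectify(im,s,.36,.62,.15,.37,.013)
m=((r.max(2)<70)).astype(np.uint8)
n,l,st,c=cv2.connectedComponentsWithStats(cv2.morphologyEx(m,cv2.MORPH_OPEN,np.ones((5,5))))
for i in range(1,n):
    if st[i,4]>8000: print(i,st[i],c[i])
i=l[320,180];k=(l==i).astype(np.uint8);ct=max(cv2.findContours(k,0,1)[0],key=cv2.contourArea)
M=cv2.moments(ct);u,v=M["m10"]/M["m00"],M["m01"]/M["m00"];rect=cv2.minAreaRect(ct);print(M["m00"]*.25,rect)
print(cv2.approxPolyDP(ct,6,True)[:,0].tolist())
x,y=.62-v*.0005,.37-u*.0005;a=np.radians(10.9);o=np.array([x,y])-.0024*np.array([np.cos(a),np.sin(a)]);print("origin",o)
rel([(*o,.24,10.9),(*o,.061,10.9)])
E
```

```text
1 [  136     0   143   134 15863] [207.26281283  63.93904053]
2 [  388     0    36   520 13015] [407.71686516 255.12201306]
5 [  156   203   130   198 17380] [214.99677791 311.04487917]
4274.625 ((212.7848663330078, 299.8397521972656), (187.4708251953125, 114.4669189453125), 79.07719421386719)
[[226, 203], [165, 216], [176, 287], [156, 304], [176, 400], [285, 379], [266, 279], [241, 272]]
origin [0.46208211 0.26204185]
yaw 3.85 pos [500.4 249.6 419.9] F [-0.3 -0.5 -0.2] t 9.2 w 0.0849
[-37.5 -14.9 179.9] [-0.01 -0.02 -7.05]
[-37.5 -14.9 358.9] [-0.01 -0.02 -7.05]
```

Scaled: 300 mm / 500 = 0.6, -37.5 mm / 500 = -0.075, -7 degrees / 60 = -0.1167.

Emit:
servo_tool:
  motion:
    - {"dp": [-0.02,-0.008,0.08],"turn": [0,0,-0.0333],"claw": 85}
    - {"dp": [-0.04,-0.016,0.16],"turn": [0,0,-0.0667],"claw": 85}
    - {"dp": [-0.06,-0.024,0.24],"turn": [0,0,-0.1],"claw": 85}
    - {"dp": [-0.075,-0.03,0.32],"turn": [0,0,-0.1167],"claw": 85}
    - {"dp": [-0.075,-0.03,0.4],"turn": [0,0,-0.1167],"claw": 85}
    - {"dp": [-0.075,-0.03,0.45],"turn": [0,0,-0.1167],"claw": 85}
    - {"dp": [-0.075,-0.03,0.5],"turn": [0,0,-0.1167],"claw": 85}
    - {"dp": [-0.075,-0.03,0.55],"turn": [0,0,-0.1167],"claw": 85}
    - {"dp": [-0.075,-0.03,0.6],"turn": [0,0,-0.1167],"claw": 85}
    - {"dp": [-0.075,-0.03,0.6],"turn": [0,0,-0.1167],"claw": 85}

```text
clock: 10.2
ee_pos: [0.4602, 0.2615, 0.1175]
tool_rot: [0.001, 0.996, 0.094, -0.003]
wrist_force: [-0.6, 0.2, 0.2]
gripper_width: 0.0851
finger_force: 0.0
```

```bash
python3 -c "
from h import *
rel([(.462,.262,.061,10.9)])"
```

```text
yaw 10.81 pos [460.2 261.5 117.5] F [-0.6  0.2  0.2] t 10.2 w 0.0851
[ 2.1 -0.2 56.5] [ 0.03  0.3  -0.09]
```

Scaled: 56 mm / 500 = 0.112, 40 mm / 500 = 0.08, 0.3 degrees / 60 = 0.005.

Emit:
servo_tool:
  motion:
    - {"dp": [0.004,0,0.04],"turn": [0,0.005,0],"claw": 85}
    - {"dp": [0.004,0,0.08],"turn": [0,0.005,0],"claw": 85}
    - {"dp": [0.004,0,0.112],"turn": [0,0.005,0],"claw": 85}
    - {"dp": [0.004,0,0.112],"turn": [0,0.005,0],"claw": 85}
    - {"dp": [0.004,0,0.112],"turn": [0,0.005,0],"claw": 50}
    - {"dp": [0.004,0,0.112],"turn": [0,0.005,0],"claw": 30}
    - {"dp": [0.004,0,0.112],"turn": [0,0.005,0],"claw": 20}
    - {"dp": [0.004,0,0.112],"turn": [0,0.005,0],"claw": 8}
    - {"dp": [0.004,0,0.112],"turn": [0,0.005,0],"claw": 8}
    - {"dp": [0.004,0,0.112],"turn": [0,0.005,0],"claw": 8}
    - {"dp": [0.004,0,0.112],"turn": [0,0.005,0],"claw": 8}
    - {"dp": [0.004,0,0.112],"turn": [0,0.005,0],"claw": 8}
  force: 50

```text
clock: 11.4
ee_pos: [0.4637, 0.2644, 0.0645]
tool_rot: [-0.001, 0.995, 0.095, 0.003]
wrist_force: [-0.1, -1.1, 5.5]
gripper_width: 0.0152
finger_force: 54.1
```

```bash
python3 -c "
from h import *
s=env.state();print(s['finger_force']);rel([(.462,.262,.28,10.9)],s)"
```

```text
54.10165071487427
yaw 10.95 pos [463.7 264.4  64.5] F [-0.1 -1.1  5.5] t 11.4 w 0.0152
[  -0.7    1.8 -215.5] [-0.05 -0.37  0.05]
```

Emit:
servo_tool:
  motion:
    - {"dp": [0,0,-0.02],"turn": [0,0,0],"claw": 8}
    - {"dp": [0,0,-0.06],"turn": [0,0,0],"claw": 8}
    - {"dp": [0,0,-0.12],"turn": [0,0,0],"claw": 8}
    - {"dp": [0,0,-0.19],"turn": [0,0,0],"claw": 8}
    - {"dp": [0,0,-0.26],"turn": [0,0,0],"claw": 8}
    - {"dp": [0,0,-0.33],"turn": [0,0,0],"claw": 8}
    - {"dp": [0,0,-0.39],"turn": [0,0,0],"claw": 8}
    - {"dp": [0,0,-0.43],"turn": [0,0,0],"claw": 8}
    - {"dp": [0,0,-0.43],"turn": [0,0,0],"claw": 8}
    - {"dp": [0,0,-0.43],"turn": [0,0,0],"claw": 8}

```text
clock: 12.4
ee_pos: [0.4619, 0.2637, 0.2784]
tool_rot: [-0.001, 0.995, 0.095, 0.003]
wrist_force: [-0.2, -0.5, -2.5]
gripper_width: 0.0157
finger_force: 53.2
```

```bash
python3 - <<'E'
from h import *
import pickle
s=env.state();im=env.get_image("wrist");pickle.dump((s,im),open("w4.pkl","wb"))
print(s['finger_force']);rel([(.45,.06,.28,11),(.447,-.136,.28,11.1)],s)
zu=s["ee_pos"][2]-.0515
x,y=s["ee_pos"][:2]
r=rectify(im,s,x-.09,x+.11,y-.08,y+.08,zu)
a=cv2.resize(im["img"],(480,360)); o=np.hstack([np.pad(a,((0,40),(0,0),(0,0))),r]);o=np.clip(o.astype(float)*1.7,0,255);cv2.imwrite("pics/g.png",o.astype(np.uint8));print(o.shape)
E
```

```text
53.168079257011414
yaw 10.94 pos [461.9 263.7 278.4] F [-0.2 -0.5 -2.5] t 12.4 w 0.0157
[-50.3 197.8  -2. ] [-0.04 -0.29 -0.06]
[-90.5 389.6  -2.3] [-0.04 -0.29 -0.16]
(400, 801, 3)
```

View pics/g.png

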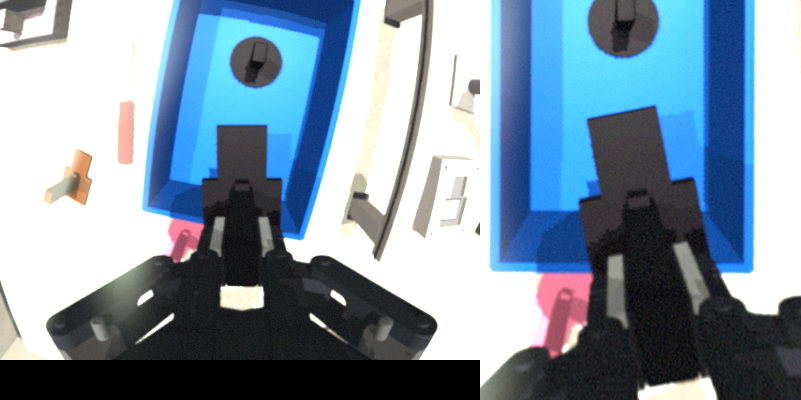

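The lever is held upright, base visible with its nose end mid at rectified (140,114); its origin is about 1.7 mm behind the tool axis. I'm carrying it across with the underside at about 0.22.

Scaled: 390 mm / 500 = 0.78, 378 mm / 500 = 0.756, -0.3 degrees / 60 = -0.005.

Emit:
servo_tool:
  motion:
    - {"dp": [-0.008,0.036,-0.004],"turn": [0,0,0],"claw": 8}
    - {"dp": [-0.024,0.104,-0.004],"turn": [0,-0.005,0],"claw": 8}
    - {"dp": [-0.04,0.176,-0.004],"turn": [0,-0.005,0],"claw": 8}
    - {"dp": [-0.058,0.252,-0.004],"turn": [0,-0.005,0],"claw": 8}
    - {"dp": [-0.076,0.328,-0.004],"turn": [0,-0.005,0],"claw": 8}
    - {"dp": [-0.092,0.404,-0.004],"turn": [0,-0.005,0],"claw": 8}
    - {"dp": [-0.11,0.48,-0.004],"turn": [0,-0.005,0],"claw": 8}
    - {"dp": [-0.128,0.56,-0.004],"turn": [0,-0.005,0],"claw": 8}
    - {"dp": [-0.146,0.64,-0.004],"turn": [0,-0.005,0],"claw": 8}
    - {"dp": [-0.162,0.71,-0.004],"turn": [0,-0.005,0],"claw": 8}
    - {"dp": [-0.172,0.756,-0.004],"turn": [0,-0.005,0],"claw": 8}
    - {"dp": [-0.178,0.78,-0.004],"turn": [0,-0.005,0],"claw": 8}

```text
clock: 13.65
ee_pos: [0.4481, -0.1375, 0.2785]
tool_rot: [-0.001, 0.996, 0.094, -0.001]
wrist_force: [-0.1, -0.3, -1.2]
gripper_width: 0.0153
finger_force: 53.1
```

```bash
python3 -c "
from h import *
rel([(.4487,-.1357,.17,11.1),(.4487,-.1357,.1245,11.1)])"
```

```text
yaw 10.81 pos [ 448.1 -137.5  278.5] F [-0.1 -0.3 -1.2] t 13.65 w 0.0153
[  1.1  -1.4 108.5] [-0.15  0.12 -0.29]
[  1.2  -1.3 154. ] [-0.15  0.12 -0.29]
```

Scaled: 133 mm / 500 = 0.266, -1.4 mm / 500 = -0.0028, -0.3 degrees / 60 = -0.005.

Emit:
servo_tool:
  motion:
    - {"dp": [0.002,-0.0028,0.05],"turn": [0,0,-0.005],"claw": 8}
    - {"dp": [0.002,-0.0028,0.11],"turn": [0,0,-0.005],"claw": 8}
    - {"dp": [0.002,-0.0028,0.17],"turn": [0,0,-0.005],"claw": 8}
    - {"dp": [0.002,-0.0028,0.22],"turn": [0,0,-0.005],"claw": 8}
    - {"dp": [0.002,-0.0028,0.25],"turn": [0,0,-0.005],"claw": 8}
    - {"dp": [0.002,-0.0028,0.266],"turn": [0,0,-0.005],"claw": 8}
    - {"dp": [0.002,-0.0028,0.266],"turn": [0,0,-0.005],"claw": 8}
    - {"dp": [0.002,-0.0028,0.266],"turn": [0,0,-0.005],"claw": 8}

```text
clock: 14.45
ee_pos: [0.45, -0.1341, 0.1475]
tool_rot: [-0.0, 0.995, 0.098, 0.0]
wrist_force: [-0.1, -0.3, -0.7]
gripper_width: 0.0154
finger_force: 53.1
```

```bash
python3 - <<'E'
from h import *
import pickle
s=env.state();ims={n:env.get_image(n) for n in("wrist","scene","side")};pickle.dump((s,ims),open("w5.pkl","wb"))
rel([(.4487,-.1357,.1245,11.1)],s)
im=ims["wrist"];x,y,z=s["ee_pos"]
r1=rectify(im,s,x-.05,x+.10,y-.07,y+.07,z-.0515); r2=rectify(im,s,x-.05,x+.10,y-.07,y+.07,.05)
u,v=map(int,proj(ims["scene"],[.447,-.136,.08]));c=cv2.resize(ims["scene"]["img"][v-40:v+35,u-35:u+35],None,fx=4,fy=4,interpolation=2)
u,v=map(int,proj(ims["side"],[.447,-.136,.08]));d=cv2.resize(ims["side"]["img"][v-40:v+35,u-40:u+40],None,fx=4,fy=4,interpolation=2)
P=lambda a,w:np.pad(a,((0,300-a.shape[0]),(0,w-a.shape[1]),(0,0)))
o=np.vstack([np.hstack([P(r1,320),P(r2,320)]),np.hstack([P(c,320),P(d,320)])]);o=np.clip(o.astype(float)*1.5,0,255)
cv2.imwrite("pics/h.png",o.astype(np.uint8))
E
```

```text
yaw 11.26 pos [ 450.  -134.1  147.5] F [-0.1 -0.3 -0.7] t 14.45 w 0.0154
[-1.6  1.3 23. ] [-0.04 -0.05  0.16]Traceback (most recent call last):
  File "<stdin>", line 10, in <module>
  File "<stdin>", line 9, in <lambda>
    pad_width = _as_pairs(pad_width, array.ndim, as_index=True)
    raise ValueError("index can't contain negative values")
ValueError: index can't contain negative values
```

```bash
python3 - <<'E'
from h import *
import pickle
s,ims=pickle.load(open("w5.pkl","rb"))
im=ims["wrist"];x,y,z=s["ee_pos"];print(x,y,z)
r1=rectify(im,s,x-.05,x+.10,y-.07,y+.07,z-.0515); r2=rectify(im,s,x-.05,x+.10,y-.07,y+.07,.05)
u,v=map(int,proj(ims["scene"],[.447,-.136,.08]));c=cv2.resize(ims["scene"]["img"][v-40:v+35,u-35:u+35],None,fx=4,fy=4,interpolation=2)
u,v=map(int,proj(ims["side"],[.447,-.136,.08]));d=cv2.resize(ims["side"]["img"][v-40:v+35,u-40:u+40],None,fx=4,fy=4,interpolation=2)
P=lambda a:np.pad(a[:300,:320],((0,300-min(300,a.shape[0])),(0,320-min(320,a.shape[1])),(0,0)))
o=np.vstack([np.hstack([P(r1),P(r2)]),np.hstack([P(c),P(d)])]);o=np.clip(o.astype(float)*1.5,0,255)
cv2.imwrite("pics/h.png",o.astype(np.uint8))
E
```

```text
0.45001183420017726 -0.13411458181681285 0.1475038512715664
```

View pics/h.png

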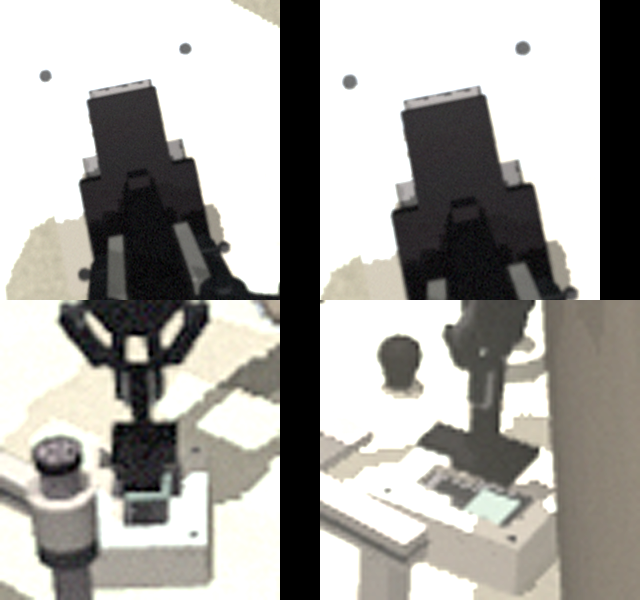

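The picture shows the lever above the nest. In the top-left panel (lever plane) the nose corners are at (90,98) and (155,87). In the top-right panel (nest plane) the screws are at (29,82) and (203,48). The lever needs to go back about 2.5 mm along tool x. I'm refining this with edge profiles.

```bash
cat > prof.py <<'E'
from h import *
import pickle
def patch(im,s,o,yaw,z,a0,a1,l0,l1,st=.00025):
    a=np.arange(a0,a1,st);l=np.arange(l0,l1,st);c,n=np.cos(np.radians(yaw)),np.sin(np.radians(yaw))
    A,L=np.meshgrid(a,l,indexing="ij");X=o[0]+A*c-L*n;Y=o[1]+A*n+L*c
    M=np.linalg.inv(wcam(im,s));P=np.stack([X,Y,np.full_like(X,z),np.ones_like(X)],-1)@M.T
    r=np.hypot(P[...,0],P[...,1]);t=np.arctan2(r,P[...,2])*im["fx"]
    return a,l,cv2.remap(im["img"],np.float32(np.stack([P[...,0]/r*t+im["cx"],P[...,1]/r*t+im["cy"]],-1)),None,cv2.INTER_LINEAR).mean(2)
def edge(x,p,lo,hi,first=True):
    m=(x>lo)&(x<hi);xx=x[m];q=p[m];th=(q[:8].mean()+q[-8:].mean())/2;i=np.where(np.diff(np.sign(q-th)))[0]
    return round(1e3*xx[i[0]],2) if len(i) else None
E
python3 - <<'E'
from prof import *
s,im=pickle.load(open("w2.pkl","rb"))
o=(.4466,-.1360);Y=11.1
a,l,g=patch(im,s,o,Y,.05,-.08,.1,-.07,.07)
print("pocket nose end",[edge(a,g[:,(l>k-.003)&(l<k+.003)].mean(1),.05,.066) for k in(-.012,0,.012)],"want 58")
print("pocket back",[edge(a,g[:,(l>k-.003)&(l<k+.003)].mean(1),-.05,-.034) for k in(-.02,0,.02)],"want -42")
for k in(.025,.035,.05): 
    p=g[(a>k-.003)&(a<k+.003)].mean(0);print("nose sides",k,edge(l,p,-.027,-.013),edge(l,p,.013,.027))
for k in(-.03,-.02,-.01,.005,.01): 
    p=g[(a>k-.003)&(a<k+.003)].mean(0);print("sq sides",k,edge(l,p,-.039,-.027),edge(l,p,.027,.039))
s,ims=pickle.load(open("w5.pkl","rb"));im=ims["wrist"];t=s["ee_pos"]
a,l,g=patch(im,s,t[:2],11.1,t[2]-.0515,-.02,.1,-.05,.05)
print("levels",[g[np.argmin(abs(a-x)),np.argmin(abs(l))].round() for x in(.04,.05,.056,.058,.06,.065)])
print("lever nose",[edge(a,g[:,(l>k-.003)&(l<k+.003)].mean(1),.048,.0572) for k in(-.012,0,.012)],"+-> origin -56")
for k in(.025,.035,.045):
    p=g[(a>k-.003)&(a<k+.003)].mean(0);print("lever nose sides",k,edge(l,p,-.027,-.013),edge(l,p,.013,.025))
a,l,g=patch(im,s,t[:2],11.1,.05,-.02,.1,-.05,.05)
print([g[np.argmin(abs(a-x)),np.argmin(abs(l))].round() for x in np.arange(.045,.062,.001)])
print("pocket nose rel tool",[edge(a,g[:,(l>k-.003)&(l<k+.003)].mean(1),.0505,.062) for k in(-.012,0,.012)])
E
```

```text
pocket nose end [np.float64(58.25), np.float64(58.25), np.float64(58.25)] want 58
pocket back [np.float64(-41.0), np.float64(-40.75), np.float64(-41.0)] want -42
nose sides 0.025 -20.75 19.75
nose sides 0.035 -20.5 19.75
nose sides 0.05 -20.75 20.0
sq sides -0.03 -32.5 31.25
sq sides -0.02 -32.25 31.5
sq sides -0.01 -32.5 31.75
sq sides 0.005 -32.5 31.5
sq sides 0.01 -32.5 31.75
levels [np.float64(34.0), np.float64(35.0), np.float64(122.0), np.float64(98.0), np.float64(222.0), np.float64(223.0)]
lever nose [np.float64(54.75), np.float64(54.75), np.float64(54.75)] +-> origin -56
lever nose sides 0.025 -19.0 17.0
lever nose sides 0.035 -18.75 17.0
lever nose sides 0.045 -18.75 17.0
[np.float64(34.0), np.float64(36.0), np.float64(37.0), np.float64(34.0), np.float64(44.0), np.float64(87.0), np.float64(118.0), np.float64(125.0), np.float64(115.0), np.float64(109.0), np.float64(178.0), np.float64(220.0), np.float64(223.0), np.float64(223.0), np.float64(223.0), np.float64(224.0), np.float64(224.0)]
pocket nose rel tool [np.float64(55.0), np.float64(54.75), np.float64(54.75)]
```

Scaled: 22 mm / 500 = 0.044, 18 mm / 500 = 0.036.

Emit:
servo_tool:
  motion:
    - {"dp": [-0.002,0.0008,0.012],"turn": [0,0,0],"claw": 8}
    - {"dp": [-0.004,0.0016,0.024],"turn": [0,0,0],"claw": 8}
    - {"dp": [-0.004,0.0016,0.036],"turn": [0,0,0],"claw": 8}
    - {"dp": [-0.004,0.0016,0.044],"turn": [0,0,0],"claw": 8}
    - {"dp": [-0.004,0.0016,0.044],"turn": [0,0,0],"claw": 8}
    - {"dp": [-0.004,0.0016,0.044],"turn": [0,0,0],"claw": 8}
    - {"dp": [-0.004,0.0016,0.044],"turn": [0,0,0],"claw": 8}

```text
clock: 15.3
ee_pos: [0.4481, -0.1355, 0.1253]
tool_rot: [-0.0, 0.995, 0.098, 0.0]
wrist_force: [0.9, 0.6, -0.9]
gripper_width: 0.0153
finger_force: 53.2
```

```bash
python3 - <<'E'
from prof import *
s=env.state();ims={n:env.get_image(n) for n in("wrist","scene","side")};pickle.dump((s,ims),open("w6.pkl","wb"))
im=ims["wrist"];t=s["ee_pos"];rel([(*t[:2],.1245,11.1)],s)
a,l,g=patch(im,s,t[:2],11.1,t[2]-.0515,-.02,.1,-.05,.05)
print("lever nose",[edge(a,g[:,(l>k-.003)&(l<k+.003)].mean(1),.048,.0572) for k in(-.012,0,.012)])
for k in(.025,.035,.045):
    p=g[(a>k-.003)&(a<k+.003)].mean(0);print("lever nose sides",k,edge(l,p,-.027,-.013),edge(l,p,.013,.025))
a,l,g=patch(im,s,t[:2],11.1,.05,-.03,.1,-.05,.05)
for n,p in(("along",g[:,abs(l)<.004].mean(1)),):
    print(n,[(round(x*1e3),int(np.interp(x,a,p))) for x in np.arange(.044,.064,.001)])
for k in(.008,.012,.03):
    p=g[(a>k-.001)&(a<k+.001)].mean(0);print("lat",k,[(round(x*1e3),int(np.interp(x,l,p))) for x in [*np.arange(-.038,-.018,.001),*np.arange(.018,.038,.001)]])
f=lambda n,h:(lambda u,v:cv2.resize(ims[n]["img"][v-35:v+30,u-40:u+40],None,fx=5,fy=5,interpolation=2))(*map(int,proj(ims[n],[.447,-.136,.08])))
q=np.zeros((600,800,3),np.uint8);q[:325,:400]=f("scene",0);q[:325,400:]=f("side",0)
w=cv2.resize(im["img"][:, :],(367,275));q[325:,:367]=w;d=ims["scene"]["img"][110:247,130:330];q[325:599,400:800]=cv2.resize(d,(400,274))
cv2.imwrite("pics/i.png",q)
E
```

```text
yaw 11.24 pos [ 448.1 -135.5  125.3] F [ 0.9  0.6 -0.9] t 15.3 w 0.0153
[-0.   0.   0.8] [-0.03 -0.05  0.14]
lever nose [np.float64(54.75), np.float64(54.75), np.float64(54.75)]
lever nose sides 0.025 -18.75 17.25
lever nose sides 0.035 -18.75 17.25
lever nose sides 0.045 -18.75 17.25
along [(44, 34), (45, 34), (46, 35), (47, 34), (48, 34), (49, 34), (50, 34), (51, 35), (52, 65), (53, 109), (54, 119), (55, 106), (56, 93), (57, 160), (58, 215), (59, 219), (60, 219), (61, 219), (62, 220), (63, 219), (64, 220)]
lat 0.008 [(-38, 213), (-37, 209), (-36, 204), (-35, 188), (-34, 138), (-33, 70), (-32, 32), (-31, 20), (-30, 17), (-29, 21), (-28, 21), (-27, 17), (-26, 16), (-25, 14), (-24, 15), (-23, 15), (-22, 18), (-21, 24), (-20, 27), (-19, 29), (18, 28), (19, 22), (20, 15), (21, 14), (22, 17), (23, 16), (24, 18), (25, 19), (26, 20), (27, 19), (28, 17), (29, 17), (30, 22), (31, 60), (32, 140), (33, 203), (34, 216), (35, 218), (36, 218), (37, 217)]
lat 0.012 [(-38, 217), (-37, 218), (-36, 217), (-35, 217), (-34, 217), (-33, 205), (-32, 153), (-31, 85), (-30, 66), (-29, 83), (-28, 99), (-27, 100), (-26, 93), (-25, 79), (-24, 74), (-23, 80), (-22, 73), (-21, 48), (-20, 32), (-19, 28), (18, 29), (19, 44), (20, 61), (21, 70), (22, 92), (23, 108), (24, 108), (25, 107), (26, 105), (27, 97), (28, 84), (29, 76), (30, 79), (31, 104), (32, 168), (33, 212), (34, 217), (35, 217), (36, 218), (37, 218)]
lat 0.03 [(-38, 218), (-37, 218), (-36, 218), (-35, 217), (-34, 218), (-33, 218), (-32, 218), (-31, 218), (-30, 218), (-29, 218), (-28, 217), (-27, 218), (-26, 218), (-25, 217), (-24, 212), (-23, 205), (-22, 188), (-21, 127), (-20, 56), (-19, 31), (18, 34), (19, 77), (20, 164), (21, 212), (22, 218), (23, 218), (24, 218), (25, 218), (26, 218), (27, 218), (28, 218), (29, 218), (30, 218), (31, 218), (32, 218), (33, 218), (34, 218), (35, 218), (36, 217), (37, 218)]
```

View pics/i.png

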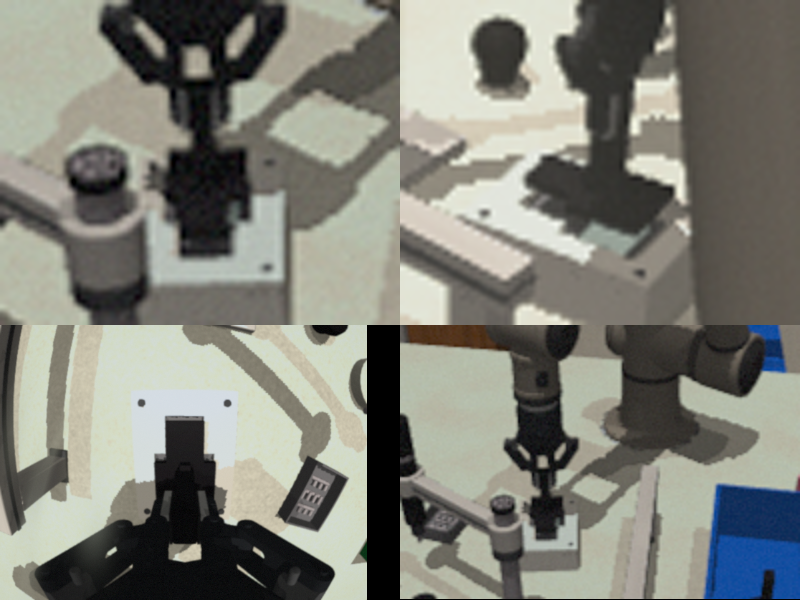

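The lever sits over the pocket with its outlines aligned to within about 0.5 mm. The tray, pin and knob are undisturbed. I'm checking the height and the driver's resting place numerically.

```bash
python3 - <<'E'
from prof import *
s,ims=pickle.load(open("w6.pkl","rb"));A=ims["scene"]
n=np.array([.4470+.0549,-.136+.0108])
g=A["img"].mean(2)
u,v=proj(A,[*n,.066]);print("nose pred",u,v,"z sens",proj(A,[*n,.056])[1]-v)
c=int(round(u));print([(r,int(g[r,c-3:c+4].mean())) for r in range(int(v)-6,int(v)+8)])
u,v=proj(A,[.566,-.331,.32]);print("driver pred",u,v)
m=(g[int(v)-10:int(v)+45,int(u)-25:int(u)+25]<45).astype(np.uint8)
for r in range(0,55,4):
    k=np.where(m[r])[0];print(r+int(v)-10,(k.min()+int(u)-25,k.max()+int(u)-25) if len(k) else None)
for z in(.30,.27,.24):print(z,proj(A,[.566,-.331,z]))
E
```

```text
nose pred 202.46873136220358 213.8238260116789 z sens 2.1685686983576034
[(207, 28), (208, 29), (209, 29), (210, 27), (211, 25), (212, 20), (213, 26), (214, 41), (215, 42), (216, 35), (217, 99), (218, 173), (219, 187), (220, 184)]
driver pred 127.25294215752442 156.66750023610956
146 None
150 None
154 None
158 (np.int64(123), np.int64(133))
162 (np.int64(123), np.int64(133))
166 (np.int64(102), np.int64(134))
170 (np.int64(102), np.int64(135))
174 (np.int64(102), np.int64(136))
178 (np.int64(102), np.int64(136))
182 (np.int64(102), np.int64(138))
186 (np.int64(102), np.int64(106))
190 (np.int64(102), np.int64(103))
194 None
198 (np.int64(131), np.int64(148))
0.3 (np.float64(128.35919066669027), np.float64(162.20275172252875))
0.27 (np.float64(129.97866260257982), np.float64(170.30598021601224))
0.24 (np.float64(131.5520694791928), np.float64(178.17871647766916))
```

Scaled: 0.5 mm / 500 = 0.001, -0.3 mm / 500 = -0.0006.

Emit:
servo_tool:
  motion:
    - {"dp": [0.0004,-0.0006,0.001],"turn": [0,0,0],"claw": 8}
    - {"dp": [0.0004,-0.0006,0.001],"turn": [0,0,0],"claw": 8}
    - {"dp": [0.0004,-0.0006,0.001],"turn": [0,0,0],"claw": 8}
    - {"dp": [0.0004,-0.0006,0.001],"turn": [0,0,0],"claw": 8}
    - {"dp": [0.0004,-0.0006,0.001],"turn": [0,0,0],"claw": 8}

```text
clock: 15.95
ee_pos: [0.4481, -0.1351, 0.1247]
tool_rot: [-0.0, 0.995, 0.098, 0.0]
wrist_force: [0.1, 0.2, -2.0]
gripper_width: 0.0154
finger_force: 53.2
```

```bash
python3 -c "
from h import *
print(env.state()['qd'].round(4));print(env.sign_off())"
```

```text
[-0.0012 -0.0013  0.0016 -0.0013 -0.0023 -0.0011]
the job is handed in; nothing more can be done
None
```

The job is handed in: the screwdriver rests at its end stop, and the keyed lever is held upright and still, about 15 mm above the nest and lined up with its pocket to within about 0.5 mm by the camera.

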